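# Clear the jammed gem-pot feeder and shut its gate

### The arm

A 6-joint arm with a two-finger parallel gripper is mounted at the origin on the work surface. World frame = base frame: x ahead of the robot, y to its left, z up, the work surface at z = 0. Lengths are in m, angles in degrees, forces in N, time in s.
With the tool pointing down it reaches from about 0.35 to 0.975 m from the base axis. Payload 17.4 kg.
Tool frame: the origin (TCP) lies on the centre line of the jaws, within the pads' length; the fingertips stand 14 mm ahead of it and the grasp point (between the pads) lies 5 mm behind it; z points along the fingers, y is the line along which they close (so a half turn about z gives the same grasp; the last joint's range is limited). The gripper opens to 85 mm and grips with 20 to 120 N. Pads are 22 mm wide; open, the fingers measure 114 mm over their backs; the gripper's body (76 mm by 85 mm) begins 54 mm behind the grasp point. The pads swing forward as they close: fully open they stand 13 mm farther back than shut.
Start: joints at [-74.244, 6.646, 82.598, -0, 90.757, -2.166], TCP at [0.208, -0.642, 0.245] pointing down, gripper open.
Joint ranges: [-162.19, 162.19], [-47.58, 125.68], [4.15, 143.07], [-65.23, 245.23], [0.69, 171.88], [-170.13, 170.13]. Speed limits (degrees/s): [108.29, 108.29, 127.2, 180, 180, 180].

### API

Orientations are given as a 3x3 rotation matrix whose columns are the frame's x, y, z axes.
In Python, from rig import ctrl, gripper_to, optics, hand_in, current_clock, current_q, current_joint_vel, current_joint_torque, current_eef_pos, current_ee_rot, current_contact_force, current_wrist_torque, current_grip_width, current_grip_force gives the robot as it stands. Calls block until the motion is done:
- ctrl.movep(position, orientation): joint-space move of the TCP to a pose.
- ctrl.movel(position, v=0.15, frame=None, contact_N=None): straight line of the TCP; frame=None keeps the orientation; v is the mean speed in m/s. With contact_N (N) it stops when the force on the tool has changed by that much, and returns True; else False.
- ctrl.move_j(angles): joint-space move.
- gripper_to(opening, f_grip=None): finger opening in m; f_grip is the grip in N (None keeps the last); returns when the fingers have stopped.
- ctrl.pause(seconds).
- ctrl.inverse_kinematics(position, orientation): joint angles nearest the present ones, or None.
- optics.snapshot(name): name is "side" or "top"; returns the picture (480x640x3 uint8, blue, green, red); there is no depth.
- optics.camera_info(name): a dict with "vfov" (degrees; the focal length in pixels is half the picture's height over the tangent of half this angle, whatever the lens; pixels are square), "cx", "cy" (the principal point, pixels), "R" (3x3) and "t" (3): a world point X has camera coordinates R X + t. Camera axes: x right, y down, z forward; pixel columns grow to the right and rows downward; lengths in m; the calibration is good to about 2 mm. A picture is of the moment at which its call begins. camera_info takes no time and is no camera call.
A pose or a line that the arm cannot do raises ctrl.IKError and nothing moves.
- hand_in(): hands the job in; it is judged then, once.
Readings, each from a call of its own:
- current_clock(): time.
- current_q(): joint angles.
- current_joint_vel(): joint speeds.
- current_joint_torque(): joint torques, N m.
- current_eef_pos(): TCP position.
- current_ee_rot(): TCP orientation.
- current_contact_force(): force on the tool from outside, world axes, zero at the start.
- current_wrist_torque(): the same for the moment, N m.
- current_grip_width(): finger opening in m.
- current_grip_force(): force on a finger pad.
Only numpy, scipy, OpenCV 4.12 (cv2) and the standard library are available. Lean on these libraries where they do the work, as an engineer would, in place of code of your own. Each camera call takes 0.05 s, during which the arm holds its last target. There are 200 camera calls.

### The job

A gem pot has slipped past its catch and is stuck in the half-shut gate of the feeder. Nudge it gently straight back up its lane until the catch springs up in front of it and holds it, then slide the gate fully shut. Keep both pots in the lane, don't crack the pots by pushing hard, and leave the other things on the bench alone.

Things in the scene. Friction and masses are not known exactly. Their poses are not given: they have to be found in the camera images.
- feeder: Pot feeder: wood base with a straight lane along its x axis, outlet at the -x end. Origin: base underside, on the lane's centre line, z up. Base x -140 to 110, y -55 to 115 mm; its top, the lane floor, at z = 12. Aluminium lane walls: inner faces y = -26 and +26, x -88 to 105, 8 thick, tops z = 34; open above. Ledge in front of the outlet (x -140 to -93) is bare.
- outlet (a point): Middle of the outlet on the lane floor (feeder x = -90, y = 0, z = 12 mm). Here a steel gate plate, 5 mm thick (x -92.5 to -87.5), top z = 36, slides across from the +y side and stands half shut; the free gap runs from y = -26 to y = -26 + gate travel.
- catch_area (a point): Lane floor, feeder x = -72, y = 0, z = 12 mm. Around here a flush brass catch, 14 mm wide, lies under the front pot. Once the pot is pushed back clear of it, it springs up 8 mm and holds the pot. Its place differs each time and is not measured: the pot's centre must go back past a point between x = -55.5 and -33.5. If, let go, the pot returns to x < -60, it has not caught.
- follower_top (a point): Top of the red sprung follower (z = 33.5 mm) behind the pots, between two fixed steel stop blocks; presses the row to the outlet with 3 to 4 N; with friction a slow push needs 4 to 8 N, plus 0.5 N per 10 mm/s. About 2.5 mm after the catch has sprung up the rear pot meets the blocks: the row comes up solid and pushing on makes the force shoot up. Let go, and the pot comes that far forward onto the catch.
- pot_front: The stuck pot, nearest the outlet: round brass pot, 50 mm diameter, 26 mm high, about 160 g, white lid with blue stones. Origin: centre of its underside, z up. It stands on the lane floor, its front poking 2 to 7 mm out past the gate plane. Its lid cracks if the fingers press the pot with more than 16 N.
- pot_rear: The same kind of pot with red stones, behind the first in the lane, touching it. Origin: centre of its underside.
- gate (a joint): Gate travel in m: 0 = fully shut (its edge meets the -y lane wall), 0.056 = fully open; it starts at about 0.039 to 0.043. Opens towards the feeder's +y, shuts towards -y; it stays where it is left and takes about 6 N to slide. It cannot shut past a pot in the outlet.
- gate_knob (a point): Top centre of the black upright knob on the gate, 14 mm diameter, 32 mm tall, its top 67.5 mm above the bench. It moves with the gate: feeder x = -90 mm, y = 24 mm + gate travel.
- pot_spare_a: Spare pot, green stones, standing on the bench beside the feeder; 50 mm diameter, 26 mm high. Leave alone. Origin: centre of underside.
- pot_spare_b: Spare pot, amber stones, standing on the bench beside the feeder; 50 mm diameter, 26 mm high. Leave alone. Origin: centre of underside.
- doming_block: Steel doming block, 50 mm cube. Leave alone. Origin: centre of underside.
- torch: Green hand torch standing upright, 42 mm diameter, 140 mm tall. Leave alone. Origin: centre of underside.
- rest_block: Small wooden block 75 x 35 x 30 mm. Leave alone. Origin: centre of underside.
- graver: Screwdriver-like graver lying on the bench. Leave alone. Origin: centre of underside.
- bench_brush: Bench brush lying on the bench. Leave alone. Origin: centre of underside.
Not all that is in view belongs to the job. Leave any black look-alike of the pot_front alone.

How it is judged (in metres and radians):
On the way:
1. the front pot has been pushed back behind the catch and stays there untouched (x of pot_front in the frame of feeder between -0.059 and -0.027 m and z of pot_front in the frame of feeder below 0.016 m and angle between pot_front's own z axis and vertical below 0.1 rad and contact force between the fingers and pot_front below 0.3 N and linear speed of pot_front below 0.01 m/s), for 0.3 s.
At the end, for the whole second after the job is handed in: The gate is shut to within 3 mm; the front pot stands upright on the lane floor, held at rest behind the catch (its centre at feeder x between -59 and -27 mm), the rear pot at rest in the lane behind it (x of pot_front in the frame of feeder between -0.059 and -0.027 m and z of each of pot_front, pot_rear in the frame of feeder below 0.016 m and angle between pot_front's own z axis and vertical below 0.1 rad and value of joint gate below 0.003 m and x of pot_rear in the frame of feeder between -0.012 and 0.022 m and linear speed of each of pot_front, pot_rear below 0.01 m/s); the robot touches nothing.
It fails at once if the fingers press the front pot with more than 16 N (contact force between the fingers and pot_front above 16 N).
It fails at once if the fingers press the rear pot with more than 16 N (contact force between the fingers and pot_rear above 16 N).
It fails at once if the front pot comes out through the outlet (x of pot_front in the frame of feeder below -0.08 m).
It fails at once if a pot is lifted out of the lane (z of any of pot_front, pot_rear in the frame of feeder above 0.03 m).
It fails at once if another thing on the bench is moved by more than 15 mm (distance of any of pot_spare_a, pot_spare_b, doming_block, torch, rest_block, graver, bench_brush from where it was at the start of the episode above 0.015 m).
It also fails if it takes over 51 s, if anything falls off the work surface, if the arm or the gripper's body presses on something with over 40 N, if the wrist force passes 120 N, or if a joint passes its speed limit or range.

## Working session

There is one attempt and no reset: what is moved stays moved. The work goes in short steps, each a Python script; the robot and the scene stay as the last script left them, time stands still between calls to the robot, and variables do not carry over. Pictures are saved under pics/ and viewed, at most 10 in all, crops included, and the job is handed in when it is done.

```bash
ls; mkdir -p pics; python3 - <<'E'
from rig import *
import cv2
for n in("top","side"):
    cv2.imwrite(f"pics/{n}0.png",optics.snapshot(n)); i=optics.camera_info(n); print(n,i)
print(current_clock(),current_grip_width())
E
```

```text
pics
top {'vfov': 43.663631118239365, 'cx': 320.49422953003966, 'cy': 248.88793970209747, 'R': array([[-1.65343761e-03, -9.99959594e-01,  8.83614412e-03],
       [-9.84048460e-01,  5.51095484e-05, -1.77900608e-01],
       [ 1.77892932e-01, -8.98934157e-03, -9.84008789e-01]]), 't': array([-0.04032345,  0.56136784,  1.55979668])}
side {'vfov': 42.90842799285947, 'cx': 314.79441378664416, 'cy': 243.0348713565136, 'R': array([[-0.95126199,  0.30838242,  0.00095205],
       [ 0.17367121,  0.53826662, -0.82468622],
       [-0.25483119, -0.78432731, -0.56558972]]), 't': array([ 0.56241038, -0.02715938,  1.45261404])}
0.1 0.08559876624425347
```

View pics/top0.png

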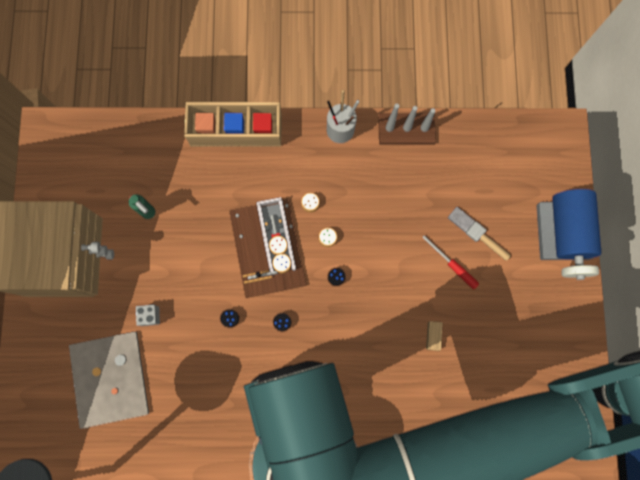

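View pics/side0.png

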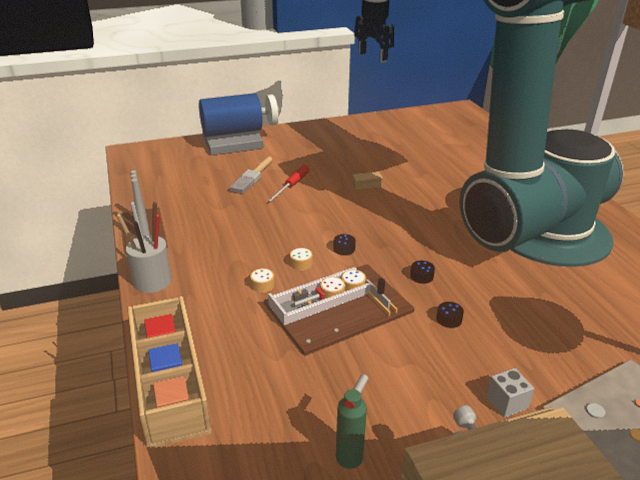

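The top view shows the feeder at about (268,247), with its outlet end towards the robot at about (258,276). Two white-lidded pots sit in the lane, front (282,263) and rear (277,244).

White spares are at (311,201) and (328,236). Black look-alikes are at (336,276), (282,322) and (230,318). I take the white, blue-stoned lid at (282,263) as pot_front and check it in a close crop.

```bash
python3 - <<'E'
import cv2,numpy as np
t=cv2.imread("pics/top0.png")[188:304,222:322]; s=cv2.imread("pics/side0.png")[255:360,255:425]
t=cv2.resize(t,None,fx=5,fy=5,interpolation=cv2.INTER_CUBIC)
cv2.imwrite("pics/ct.png",t)
cv2.imwrite("pics/cs.png",cv2.resize(s,None,fx=4.7,fy=4.7,interpolation=cv2.INTER_CUBIC))
E
```

```text
(no output)
```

View pics/ct.png

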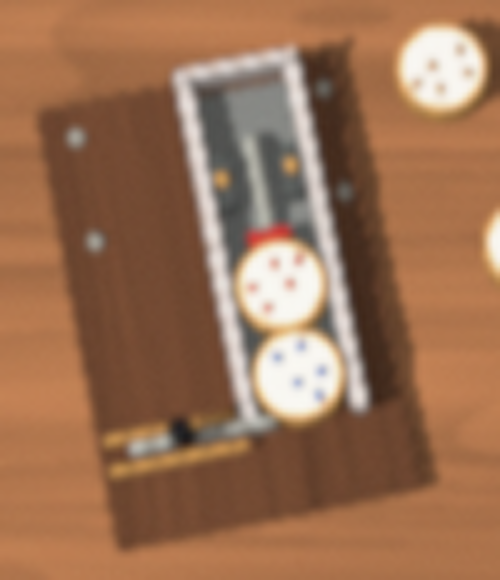

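View pics/cs.png

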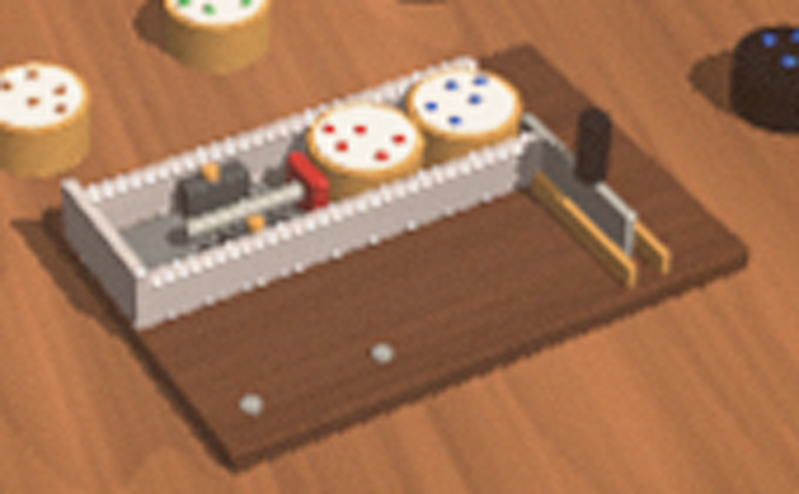

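The crops show blue stones on the front pot (top ≈ (282,263)) and red stones on the rear one (≈ (278,244)). The gate's black knob is at ≈ (258,274) top and (381,286) side. Next I measure the feeder pose from the base corners and lids.

```bash
cat > h.py <<'E'
import cv2,numpy as np
from rig import *
def ray(n,uv,z):
    i=optics.camera_info(n); f=240/np.tan(np.radians(i['vfov']/2))
    d=i['R'].T@np.array([(uv[0]-i['cx'])/f,(uv[1]-i['cy'])/f,1]); c=-i['R'].T@i['t']
    return (c+d*(z-c[2])/d[2])
def lid(img,uv,r=14):
    """centroid of the bright lid near uv (holes by stones filled)"""
    S=8; u0,v0=int(uv[0])-r,int(uv[1])-r
    c=cv2.resize(img[v0:v0+2*r,u0:u0+2*r],None,fx=S,fy=S,interpolation=cv2.INTER_CUBIC)
    h=cv2.cvtColor(c,cv2.COLOR_BGR2HSV)
    m=((h[...,2]>218)).astype(np.uint8)
    m=cv2.morphologyEx(m,cv2.MORPH_OPEN,np.ones((41,41)))|0
    cs,_=cv2.findContours(m,cv2.RETR_EXTERNAL,cv2.CHAIN_APPROX_NONE)
    k=min(cs,key=lambda q:np.hypot(*(q[:,0].mean(0)-r*S)))
    e=cv2.fitEllipse(cv2.convexHull(k)); p=(np.array(e[0])+.5)/S-.5+[u0,v0]
    return p,np.array(e[1])/S
def F(pose,p):  # feeder->world
    a=pose[2]; return np.array([pose[0]+p[0]*np.cos(a)-p[1]*np.sin(a),pose[1]+p[0]*np.sin(a)+p[1]*np.cos(a),p[2]])
def Finv(pose,w):
    a=pose[2]; d=np.array(w[:2])-pose[:2]; return np.array([d@[np.cos(a),np.sin(a)],d@[-np.sin(a),np.cos(a)]])
E
python3 - <<'E'
from h import *
C=np.array([[-.14,-.055],[-.14,.115],[.11,.115],[.11,-.055]])
click={"top":(5,(222,188),[(437,485),(118,548),(40,110),(350,42)]),"side":(4.7,(255,255),[None,(746,249),(233,462),None])}
uv0={"top":[(282,263),(278,244)],"side":[(353.5,277),(332.5,285.5)]}
pts=[];mod=[];res={}
for n,(s,o,cl) in click.items():
    img=cv2.imread(f"pics/{n}0.png"); g=cv2.cvtColor(img,cv2.COLOR_BGR2GRAY)
    for c,m in zip(cl,C):
        if c is None: continue
        p=(np.array(c)+.5)/s-.5+o
        w=ray(n,p,.012); pts.append(w[:2]); mod.append(m)
    L=[lid(img,u) for u in uv0[n]]
    for (p,ax) in L: print(n,p.round(1),ax.round(1),ray(n,p,.038).round(4))
    res[n]=[ray(n,p,.038)[:2] for p,_ in L]
pts=np.array(pts);mod=np.array(mod)
a,b=mod-mod.mean(0),pts-pts.mean(0)
th=np.arctan2((a[:,0]*b[:,1]-a[:,1]*b[:,0]).sum(),(a*b).sum())
R=np.array([[np.cos(th),-np.sin(th)],[np.sin(th),np.cos(th)]])
t=pts.mean(0)-R@mod.mean(0); pose=np.array([*t,th]); print("pose",pose.round(4),np.degrees(th))
print("resid mm",((pts-(mod@R.T+t))*1e3).round(1).tolist())
for n in res: print(n,"lids feeder mm",[(1e3*Finv(pose,w)).round(1).tolist() for w in res[n]])
for n,u in (("top",(258.2,273.5)),("side",(381.5,279.5))): print("knob",(1e3*Finv(pose,ray(n,u,.0675))).round(1))
np.save("pose.npy",pose)
print(current_ee_rot().round(2).tolist(),current_contact_force())
E
```

```text
top [279.9 263.6] [14.1 15.7] [0.5233 0.0685 0.038 ]
top [277.6 244.5] [16.7 18.1] [0.5758 0.0754 0.038 ]
side [358.4 278.4] [11.  14.6] [0.5219 0.0736 0.038 ]
side [333.8 283.9] [15.3 18.2] [0.5755 0.0753 0.038 ]
pose [0.5971 0.0767 0.2013] 11.533853454198987
resid mm [[-1.4, -4.5], [-1.7, 1.8], [-2.5, 0.2], [2.8, -5.4], [2.9, 2.2], [-0.1, 5.7]]
top lids feeder mm [[-74.0, 6.7], [-21.1, 2.9]]
side lids feeder mm [[-74.3, 11.9], [-21.4, 3.0]]
knob [-93.2  67. ]
knob [-89.6  68.5]
[[0.95, 0.31, -0.0], [0.31, -0.95, 0.0], [0.0, -0.0, -1.0]] [-0.27038118  0.02066831 -0.32153337]
```

Two corner clicks sit in shadow and the front lid's mask was clipped. I'll redo the lids with a better mask and use the wall tops as the lane line.

```bash
python3 - <<'E'
from h import *
top=cv2.imread("pics/top0.png"); side=cv2.imread("pics/side0.png")
def P(s,o,c): return (np.array(c)+.5)/s-.5+o
T=lambda c:P(5,(222,188),c); S=lambda c:P(4.7,(255,255),c)
# wall outer top edges in top view at z=.034
w=[ray("top",T(c),.034)[:2] for c in [(175,78),(240,412),(299,50),(367,408)]]
for a,b in ((w[0],w[1]),(w[2],w[3])): d=a-b; print("yaw",np.degrees(np.arctan2(d[1],d[0])))
print("wall w",np.array(w).round(4).tolist())
def circ(n,img,c0,r=13):
    S8=8;u0,v0=int(c0[0])-r,int(c0[1])-r
    c=cv2.resize(img[v0:v0+2*r,u0:u0+2*r],None,fx=S8,fy=S8,interpolation=cv2.INTER_CUBIC).astype(int)
    # yellowish-white lid: bright, red >= blue + 8 ; walls are pinkish grey
    print(n,"centre colour",img[int(c0[1]),int(c0[0])])
    cc=(np.array(c0)-[u0,v0]+.5)*S8
    # radial edge: brass rim (sat high) first seen along rays
    h=cv2.cvtColor(c.astype(np.uint8),cv2.COLOR_BGR2HSV); pts=[]
    for t in np.radians(np.arange(0,360,5)):
        for q in range(45,95):
            x,y=(cc+q*np.array([np.cos(t),np.sin(t)])).astype(int)
            if not(0<=x<208 and 0<=y<208): break
            if h[y,x,1]>75 and h[y,x,0]<30: pts.append((x,y)); break
    pts=np.array(pts,np.float32); e=cv2.fitEllipseDirect(pts)
    return (np.array(e[0])+.5)/S8-.5+[u0,v0],np.array(e[1])/S8,len(pts)
pose=np.load("pose.npy")
for n,img,cs in (("top",top,[T((298,375)),T((282,285))]),("side",side,[S((465,103)),S((365,142))])):
    for c in cs:
        p,ax,k=circ(n,img,c); print(n,c.round(1),p.round(1),ax.round(1),k,ray(n,c,.038).round(4)[:2],ray(n,p,.038).round(4)[:2])
for n,u in (("top",T((181,426))),("side",S((594,115)))): print("knob",ray(n,u,.0675).round(4))
E
```

```text
yaw 11.641303086971632
yaw 10.97332704765499
wall w [[0.6921, 0.1346], [0.5065, 0.0964], [0.708, 0.0666], [0.5086, 0.0279]]
top centre colour [237 242 244]
top [281.2 262.6] [281.1 262.2] [16.7 17. ] 72 [0.526  0.0651] [0.527  0.0653]
top centre colour [223 231 242]
top [278.  244.6] [277.7 244.5] [16.3 16.7] 72 [0.5754 0.0743] [0.5758 0.0751]
side centre colour [234 244 250]
side [353.5 276.5] [353.  275.5] [15.3 20.6] 71 [0.5292 0.0648] [0.529  0.0612]
side centre colour [232 242 247]
side [332.3 284.8] [332.4 282.7] [15.8 18.1] 69 [0.5795 0.0772] [0.5769 0.0709]
knob [0.4942 0.1248 0.0675]
knob [0.496  0.1244 0.0675]
```

```bash
cat >> h.py <<'E'
pose=np.array([.5960,.0794,.1972])
a=pose[2]; fx=np.array([np.cos(a),np.sin(a),0]); fy=np.array([-np.sin(a),np.cos(a),0])
Rt=np.column_stack([fy,fx,[0,0,-1]])
def W(x,y,z): return F(pose,(x,y,z))
def here(): return (1e3*np.append(Finv(pose,current_eef_pos()),current_eef_pos()[2])).round(1)
E
python3 - <<'E'
from h import *
for s in (1,-1):
    R=Rt*[s,s,1]; print(s,np.round(ctrl.inverse_kinematics(W(-.125,-.005,.15),R),1))
    q=ctrl.inverse_kinematics(W(-.125,-.005,.15),R)
    if abs(q[5])<100: best=R
np.save("R.npy",best)
gripper_to(0.0)
ctrl.movep(W(-.125,-.005,.13),best)
print(current_clock(),here(),current_contact_force(),current_grip_width())
hit=ctrl.movel(W(-.125,-.005,.037),v=.05,contact_N=4)
print(hit,current_clock(),here(),current_contact_force())
cv2.imwrite("pics/s1.png",cv2.resize(optics.snapshot("side")[200:370,240:470],None,fx=3.4,fy=3.4,interpolation=cv2.INTER_CUBIC))
E
```

```text
1 [  3.  -16.5 113.1  -0.   83.3  -8.3]Traceback (most recent call last):
  File "<stdin>", line 3, in <module>
    return _wrapfunc(a, 'round', decimals=decimals, out=out)
    return _wrapit(obj, method, *args, **kwds)
    result = getattr(arr, method)(*args, **kwds)
TypeError: unsupported operand type(s) for *: 'NoneType' and 'float'
```

```bash
python3 - <<'E'
from h import *
gripper_to(0.0)
ctrl.movep(W(-.125,-.005,.13),Rt)
print(current_clock(),here(),current_contact_force(),current_grip_width())
hit=ctrl.movel(W(-.125,-.005,.037),v=.05,contact_N=4)
print(hit,current_clock(),here(),current_contact_force())
cv2.imwrite("pics/s1.png",cv2.resize(optics.snapshot("side")[200:370,240:470],None,fx=3.4,fy=3.4,interpolation=cv2.INTER_CUBIC))
E
```

```text
3.5167 [-124.9   -5.5  130.1] [-1.22448327  0.43581844 -0.87109772] 3.881050030269021e-05
False 5.525 [-124.9   -5.    37.2] [-0.18584358 -0.28581449  1.19457292]
```

View pics/s1.png

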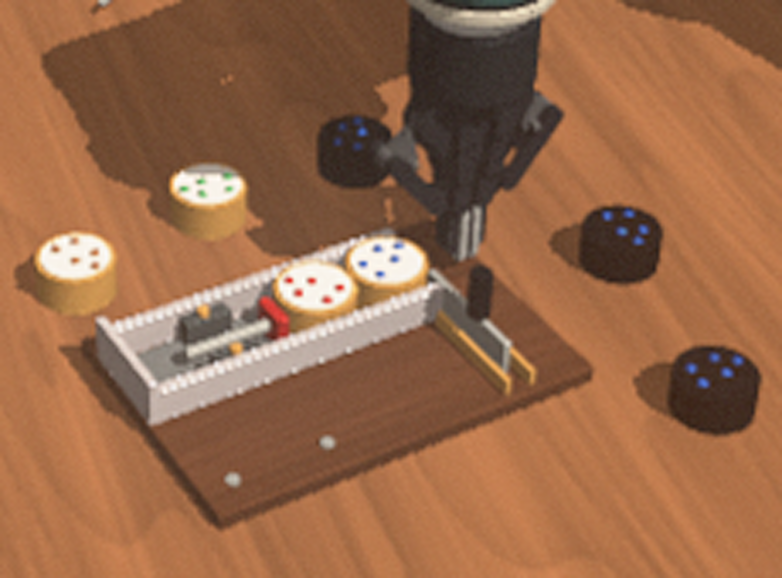

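The fingers stand in front of the outlet at about (465,255) in the crop, clear of gate, wall and floor. Next: approach to touch, then a slow push.

```bash
python3 - <<'E'
from h import *
f0=current_contact_force()
hit=ctrl.movel(W(-.080,-.005,.037),v=.012,contact_N=2.5)
p=here(); print("touch",hit,current_clock(),p,((current_contact_force()-f0)@fx).round(2))
if hit:
    x0=p[0]/1e3
    h2=ctrl.movel(W(x0+.043,-.005,.037),v=.007,contact_N=8.5)
    print("push",h2,current_clock(),here(),(current_contact_force()-f0).round(2),((current_contact_force()-f0)@fx).round(2))
E
```

```text
touch True 7.2833 [-108.6   -5.    36.6] 0.0
push True 11.0917 [-80.2  -4.9  36.1] [-4.   -1.81  0.64] -4.28
```

```bash
python3 - <<'E'
from h import *
for _ in range(4): print(current_contact_force().round(2),here()); ctrl.pause(.05)
a=optics.snapshot("side")[235:345,250:420]
cv2.imwrite("pics/s2.png",cv2.resize(a,None,fx=4.6,fy=4.6,interpolation=cv2.INTER_CUBIC))
E
```

```text
[-3.56 -1.45  1.26] [-80.2  -4.9  36.1]
[-3.2  -0.03  1.41] [-80.2  -4.9  36.1]
[-2.99 -0.65  1.71] [-80.3  -4.9  36. ]
[-2.62 -0.52  1.63] [-80.4  -4.9  35.9]
```

View pics/s2.png

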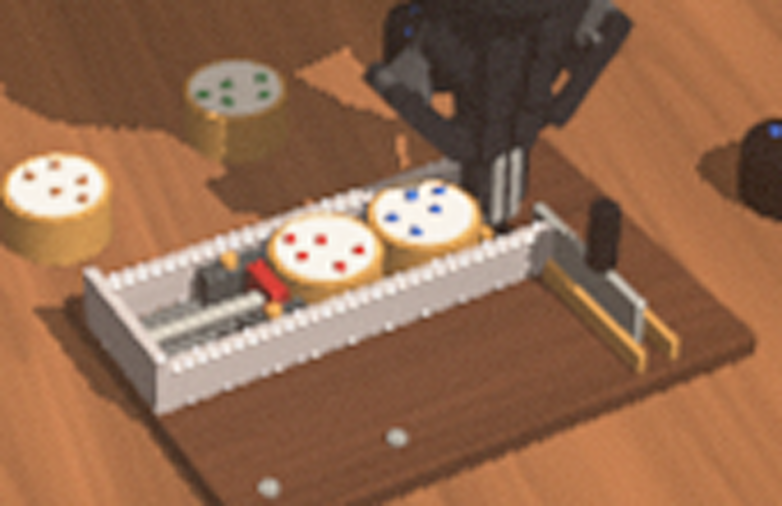

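The front lid is now at about (425,212) in the crop and a brass sliver shows at (488,233), so the catch has probably sprung. The rear pot is at the stop blocks. I'll back off slowly and see whether the pot stays.

```bash
python3 - <<'E'
from h import *
ctrl.movel(W(-.092,-.005,.037),v=.012)
print(current_clock(),current_contact_force().round(2))
ctrl.movel(W(-.125,-.005,.037),v=.08)
ctrl.movel(W(-.125,-.005,.12),v=.12)
ctrl.pause(.2)
a=optics.snapshot("side")[235:345,250:420]
cv2.imwrite("pics/s3.png",cv2.resize(a,None,fx=4.6,fy=4.6,interpolation=cv2.INTER_CUBIC)); print(current_clock(),current_contact_force().round(2))
E
```

```text
12.4417 [-1.04  0.13 -0.6 ]
14.0917 [ 0.99  0.05 -0.48]
```

View pics/s3.png

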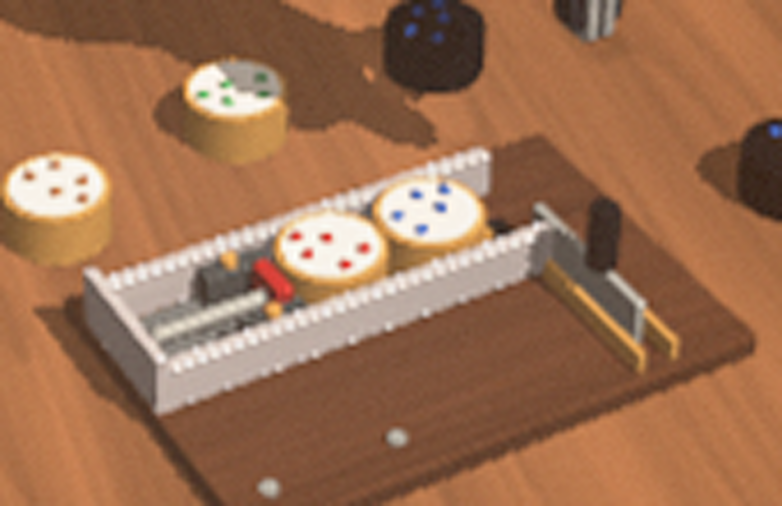

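The front lid moved only about 5 crop px forward, to (430,211), and stays there untouched, so it is caught. Next I shut the gate.

```bash
python3 - <<'E'
from h import *
ctrl.movel(W(-.090,.100,.12),v=.15)
print(ctrl.movel(W(-.090,.100,.057),v=.08,contact_N=6),here())
h1=ctrl.movel(W(-.090,.070,.057),v=.03,contact_N=3); print(h1,current_clock(),here())
h2=ctrl.movel(W(-.090,.034,.057),v=.02,contact_N=18); print(h2,current_clock(),here(),current_contact_force().round(1))
y=here()[1]/1e3
ctrl.movel(W(-.090,y+.03,.057),v=.08); ctrl.movel(W(-.090,y+.03,.13),v=.12); ctrl.movel(W(-.125,y+.10,.2),v=.15)
ctrl.pause(.3)
a=optics.snapshot("side")[235:345,250:420]
cv2.imwrite("pics/s4.png",cv2.resize(a,None,fx=4.6,fy=4.6,interpolation=cv2.INTER_CUBIC)); print(current_clock())
E
```

```text
False [-89.7 100.   57.5]
True 16.5833 [-90.2  80.7  56.7]
True 18.4583 [-90.3  40.3  56.4] [0.2 5.3 2.6]
20.95
```

View pics/s4.png

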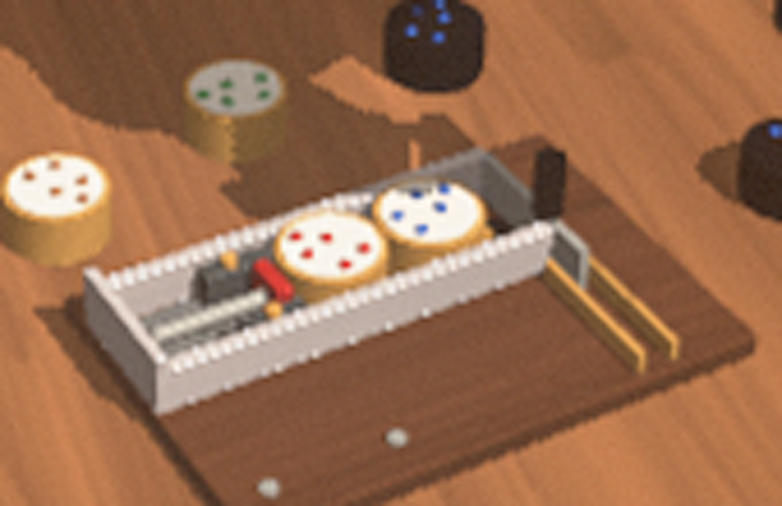

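The gate plate now reaches the -y wall at about (488,155) in the crop. The knob moved 40.4 mm to a hard stop, both pots are held in the lane, and the gripper is clear.

```bash
python3 -c "
from rig import *
print(hand_in())"
```

```text
the job is handed in; nothing more can be done
None
```

I pushed the front pot back until the catch held it, slid the gate shut to its hard stop, and handed the job in at about 21 s; no verdict came back, and I never read the peak push force (the push was set to stop after an 8.5 N rise).

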